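# Release the interlocked vial drawer with its two buttons

### The arm

A 7-joint arm with a two-finger parallel gripper is mounted at the origin on a cart in front of the work surface, level with it; the furniture and walls round the work are solid. World frame = base frame: x ahead of the robot, y to its left, z up, the work surface at z = 0. Lengths are in m, angles in rad, forces in N, time in s.
With the tool pointing down it reaches from about 0.35 to 0.9 m from the base axis. Payload 8.1 kg.
Tool frame: the origin (TCP) lies at the very end of the fingers, on their centre line; the grasp point (between the pads) lies 19 mm behind it; x points along the fingers, y is the direction in which the jaws open and shut, and the axes are right-handed (so a half turn about x gives the same grasp; the last joint's range is limited). The gripper opens to 92 mm and grips with 3 to 60 N. Pads are 19 mm wide; open, the fingers measure 130 mm over their backs; the gripper's body (75 mm by 190 mm) begins 47 mm behind the grasp point.
Start: joints at [1.212, 0.434, 0.025, 1.573, -0.012, 1.134, -0.075], TCP at [0.158, -0.605, 0.227] pointing down, gripper open.
Joint ranges: [-2.62, 2.62], [-0.44, 2.09], [-1.27, 1.32], [0.08, 2.57], [-1.32, 4.46], [0.12, 2], [-2.74, 2.74]. Speed limits (rad/s): [2.22, 2.22, 3.01, 3.01, 3.14, 3.14, 3.14].

### API

Orientations are given as a rotation vector (axis times angle).
In Python, from cell import * gives the robot as it stands.
- The arm moves only by the shell command python3 -m handwheel 'ROWS' [FORCE]. ROWS is JSON, a list of rows, each a list of 7 numbers: the opening, from 0 (shut) to 1 (fully open), then the shift along the tool's x, y, z in m, then the turn, a rotation vector about the tool's x, y, z in rad. A call has 1 to 10 rows; each row shifts and turns the commanded pose from where the row before left it, along the tool's axes as they then stand; what a row does not reach is not made up. A row lasts 1/10 s, in which the tool goes at most 50 mm and 8.59 degrees, less where a joint would pass 70% of its speed; a pose out of reach is approached as far as the arm can. A call is refused whole if a number of a shift passes 0.05 or a number of a turn 0.15, either way. A call with a gripper value outside its range is refused whole. The fingers move at their own pace and stop on an object; FORCE is the grip in N (left out, the last holds). Time passes only in rows, so rows that do not move let the fingers close. It gives the time, the measured TCP pose, the force and the opening at its end, in the units of the state.
- observe(): the state, without advancing time (a new reading comes with each control period).
- get_image(name): name is "scene" or "top" or "wrist"; returns (picture, depth): 480x640x3 uint8, blue, green, red; 480x640 float32, m along the optical axis (not along the pixel's ray), 0 where there is no reading.
- get_calibration(name): a dict with "camera_matrix" (3x3 intrinsics, pixels), "pose" (4x4, takes a point from camera to world coordinates). Camera axes: x right, y down, z forward; pixel columns grow to the right and rows downward; lengths in m; the calibration is good to about 2 mm. A picture is of the moment at which its call begins: read the wrist's pose just before it. get_calibration takes no time and is no camera call; for the wrist camera it gives the pose at the moment of the call.
- sign_off(): hands the job in, once; it reports no verdict.
The state is a dict: "clock": time; "joints": joint angles; "dq": joint speeds; "joint_efforts": joint torques, N m; "position": TCP position; "ee_rot": TCP orientation; "force": force on the tool from outside, world axes, zero at the start; "ft_torque": the same for the moment, N m; "width": opening from 0.0 (shut) to 1.0 (fully open).
Only numpy, scipy, OpenCV 4.12 (cv2) and the standard library are available. Lean on these libraries where they do the work, as an engineer would, in place of code of your own. Each camera call takes 0.05 s, during which the arm holds its last target. There are 200 camera calls.

### The job

Open the vial box on the bench by its two-button interlock: press both round buttons on its lid right down together, one with each fingertip, and keep both down until the drawer has slid out all the way by itself, then let go and move clear. Do not press the small square key between the buttons, do not touch the drawer, and leave the other things on the bench where they are.

Things in the scene. Friction and masses are not known exactly. Their poses are not given: they have to be found in the camera images.
- vial_box: White metal box fixed to the bench, 150 mm deep (its x), 170 mm wide (its y), 75 mm high, origin at the centre of its underside on the bench, its z up. The grey drawer front is on its -x face, toward the robot; vents on its sides. The two round buttons and the square key stand on its flat lid (75 mm above the bench).
- button_left_top (a point): Centre of the flat top of the left round button (steel, 28 mm diameter, in a flat dark ring 38 mm across and 2.5 mm thick), at x +5 mm, y +30 mm in the box's frame; 84 mm above the bench when up, 9 mm above the lid. It moves straight down with the button.
- button_right_top (a point): The same for the right round button, at x +5 mm, y -30 mm in the box's frame: the button centres are 60 mm apart, with 32 mm free between their edges.
- button_left (a joint): Travel of the left button in m: 0 up, 0.006 fully down. Spring return; it starts to move at about 1.4 N and is fully down at 4.5 N. The catch lets go beyond 0.004 m.
- button_right (a joint): The same for the right button. Both buttons must be down at once for the drawer to move; if either is let up on the way, its catch rises into the teeth of the drawer's rail and stops the drawer part-way.
- drawer (a joint): Drawer travel in m along the box's -x: 0 shut, 0.065 fully out. A damped spring drives it out by itself in about 2 s while both buttons are down; it stays out after that.
- drawer_front (a point): Centre of the outer face of the grey drawer front (156 mm wide, 46 mm high), 32.5 mm above the bench, 81 mm from the box's origin along -x when shut. It moves with the drawer.
- square_key (a joint): Travel of the small square black key in m: 0 up, 0.002 down. Must not be pressed.
- square_key_top (a point): Centre of the top of the square key, 12 x 12 mm, standing 4 mm above the lid, midway between the round buttons (x +5 mm, y 0 in the box's frame).
- red_bottle: Loose small bottle with a red cap, 37 mm diameter, 72 mm high, origin at the centre of its foot, standing close by the box's left (+y) side. A bystander.
- beaker: Loose glass beaker, 45 mm diameter, 52 mm high, origin at the centre of its foot, standing close by the box's right (-y) side. A bystander.
- squeeze_bottle: Loose white dropper bottle, 41 mm diameter, 83 mm high, origin at the centre of its foot, standing behind the box. A bystander.
- timer: Loose white bench timer, 46 x 68 x 52 mm, origin at the centre of its foot, to the right on the bench. A bystander.
Not all that is in view belongs to the job. There is more than one size of the vial_box; the job needs the larger.

How it is judged:
On the way, in this order (a step that is already met when the one before it is completed fails the run):
1. both round buttons are down together under the fingers (value of joint each of button_left, button_right above 0.004 m and contact force between the fingers and vial_box above 2 N), for 0.3 s.
2. the drawer is all the way out while both buttons are still held down (value of joint drawer above 0.061 m and value of joint each of button_left, button_right above 0.0035 m and contact force between the fingers and vial_box above 2 N), for 0.1 s.
At the end, for the whole second after the job is handed in: The drawer is out to its stop (at least 61 of 65 mm), both round buttons are up again (within 1 mm), and the bottles, the beaker and the timer are within 20 mm of where they stood (value of joint drawer above 0.061 m and value of joint each of button_left, button_right below 0.001 m and distance of each of red_bottle, beaker, squeeze_bottle, timer from where it was at the start of the episode below 0.02 m); the robot touches nothing.
It fails at once if one round button is pressed home while the other is still up ((value of joint button_left above 0.0045 m and value of joint button_right below 0.0005 m) or (value of joint button_right above 0.0045 m and value of joint button_left below 0.0005 m)).
It fails at once if a button is let up before the drawer is out (value of joint drawer between 0.008 and 0.055 m and (value of joint any of button_left, button_right below 0.001 m or contact force between the fingers and vial_box below 0.3 N)).
It fails at once if the square key is pressed (value of joint square_key above 0.001 m).
It fails at once if the drawer is touched by the robot (contact force between any of the fingers, the arm and drawer above 1 N).
It fails at once if a bystander is pushed, tipped or lifted (distance of any of red_bottle, beaker, squeeze_bottle, timer from where it was at the start of the episode above 0.03 m or angle between any of red_bottle, beaker, squeeze_bottle's own z axis and vertical above 0.3 rad or angle between timer's own z axis and vertical above 0.5 rad).
It also fails if it takes over 35 s, if anything falls off the work surface, if the arm or the gripper's body presses on something with over 40 N, if the wrist force passes 120 N, or if a joint passes its speed limit or range.

## Working session

There is one attempt and no reset: what is moved stays moved. The work goes in short steps, Python scripts to look and compute and a shell command to move; the robot and the scene stay as the last step left them, time stands still between calls to the robot, and variables do not carry over. Pictures are saved under pics/ and viewed, about 8 in all and at most 12, crops included, and the job is handed in when it is done.

```bash
mkdir -p pics; python3 - <<'E'
from cell import *
import cv2,numpy as np
for n in("scene","top"):
    p,d=get_image(n); cv2.imwrite(f"pics/{n}0.png",p); np.save(f"pics/{n}0.npy",d)
    c=get_calibration(n); print(n,np.round(c["camera_matrix"],1).tolist(),np.round(c["pose"],3).tolist())
s=observe(); print({k:np.round(v,3).tolist() for k,v in s.items()})
E
```

```text
scene [[462.6, 0.0, 325.3], [0.0, 462.6, 240.1], [0.0, 0.0, 1.0]] [[0.903, -0.2, 0.381, 0.253], [-0.43, -0.469, 0.772, -0.78], [0.024, -0.86, -0.509, 0.558], [0.0, 0.0, 0.0, 1.0]]
top [[470.8, 0.0, 319.1], [0.0, 470.8, 241.9], [0.0, 0.0, 1.0]] [[-0.019, -0.985, 0.171, 0.425], [-0.999, 0.024, 0.025, -0.07], [-0.029, -0.171, -0.985, 1.183], [0.0, 0.0, 0.0, 1.0]]
{'clock': 0.1, 'joints': [1.212, 0.435, 0.025, 1.574, -0.012, 1.134, -0.075], 'dq': [0.0, -0.004, -0.001, -0.003, -0.001, 0.001, 0.002], 'joint_efforts': [0.003, -66.912, 0.988, -31.515, -0.061, 0.037, -0.0], 'position': [0.158, -0.604, 0.226], 'ee_rot': [2.085, 0.27, -2.086], 'force': [0.092, 0.264, -0.168], 'ft_torque': [-0.014, -0.035, 0.043], 'width': 0.998}
```

View pics/top0.png

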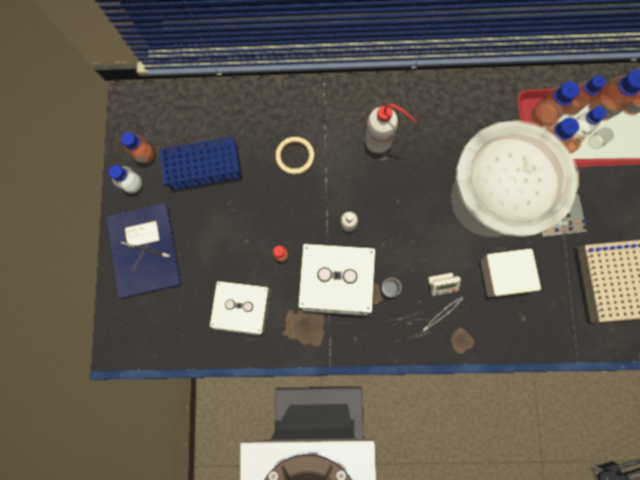

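View pics/scene0.png

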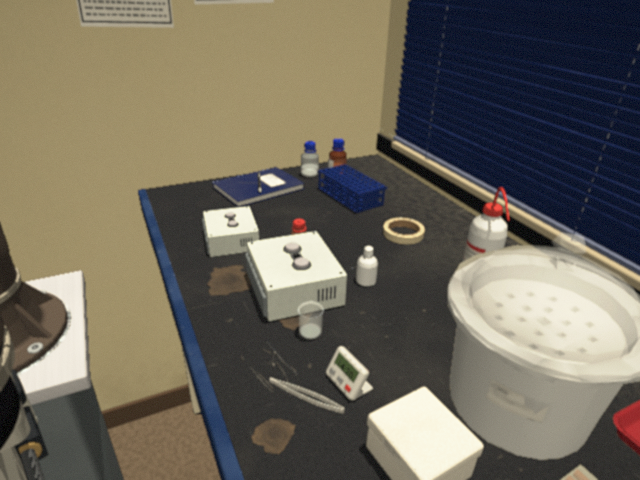

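The top view shows the larger box at about (338,279), with its buttons near (324,275) and (350,276). The red bottle is at (280,253), the beaker at (391,287) and the squeeze bottle at (349,220). The smaller decoy box is at (239,307). Next I'll measure these.

```bash
cat > h.py <<'E'
from cell import *
import cv2,numpy as np
from scipy.spatial.transform import Rotation as R
def ray(cal,uv,z):
    K,T=np.array(cal["camera_matrix"]),np.array(cal["pose"])
    d=T[:3,:3]@np.linalg.inv(K)@[uv[0],uv[1],1]; o=T[:3,3]
    return o+d*(z-o[2])/d[2]
E
python3 - <<'E'
from h import *
p=cv2.imread("pics/top0.png"); c=get_calibration("top"); d=np.load("pics/top0.npy")
g=p.min(2); m=((g>150)*255).astype(np.uint8); m[:, :290]=0;m[:,382:]=0;m[:238]=0;m[325:]=0
cs,_=cv2.findContours(m,cv2.RETR_EXTERNAL,cv2.CHAIN_APPROX_NONE)
k=max(cs,key=cv2.contourArea); r=cv2.minAreaRect(k)
bp=cv2.boxPoints(r); w=np.array([ray(c,q,.075) for q in bp]); print(r,np.round(w,3).tolist(), np.round(w.mean(0),4), np.linalg.norm(np.diff(w,axis=0),axis=1))
sub=cv2.cvtColor(p[262:290,308:368],cv2.COLOR_BGR2GRAY)
dark=(sub<150).astype(np.uint8)
n,l,st,ce=cv2.connectedComponentsWithStats(dark)
for i in range(1,n):print(st[i],ce[i]+[308,262],ray(c,ce[i]+[308,262],.08))
K=np.array(c["camera_matrix"]);T=np.array(c["pose"])
def pt(u,v):
    return np.round((T@np.r_[np.linalg.inv(K)@[u,v,1]*d[v,u],1])[:3],3)
for q in [(324,275),(350,276),(338,300),(280,252),(391,287),(349,217)]:print(q,pt(*q))
cv2.imwrite("pics/topc.png",cv2.resize(p[235:325,260:410],None,fx=5,fy=5,interpolation=cv2.INTER_CUBIC))
E
```

```text
((336.70355224609375, 277.9469299316406), (72.83830261230469, 64.3238754272461), 3.814074993133545) [[0.463, 0.01, 0.075], [0.615, -0.002, 0.075], [0.599, -0.174, 0.075], [0.448, -0.158, 0.075]] [ 0.531 -0.081  0.075] [0.15229606 0.17341349 0.15135825]
[ 10  10  38  11 102] [336.46078431 276.59803922] [ 0.53281554 -0.08065108  0.08      ]
(324, 275) [ 0.537 -0.052  0.082]
(350, 276) [ 0.533 -0.112  0.084]
(338, 300) [ 0.478 -0.083  0.077]
(280, 252) [0.596 0.053 0.07 ]
(391, 287) [ 0.511 -0.216  0.005]
(349, 217) [ 0.675 -0.114  0.082]
```

View pics/topc.png

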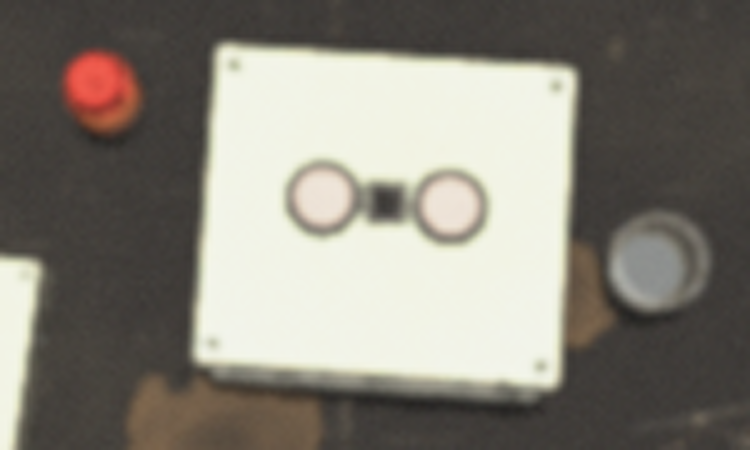

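```bash
python3 - <<'E'
from h import *
s=observe(); M=R.from_rotvec(s["ee_rot"]).as_matrix(); print(np.round(M,3))
ya=np.deg2rad(-4.8); by=np.array([-np.sin(ya),np.cos(ya),0])
for sg in(1,-1):
    y=sg*by;x=np.array([0,0,-1.]);D=np.stack([x,y,np.cross(x,y)],1)
    print(sg,(R.from_matrix(M).inv()*R.from_matrix(D)).as_rotvec())
print("shift tool",M.T@(np.array([.533,-.081,.226])-s["position"]))
E
```

```text
[[-0.     0.253 -0.967]
 [ 0.001 -0.967 -0.253]
 [-1.    -0.001  0.   ]]
1 [-2.80208827e+00 -1.88599041e-03  4.98622964e-04]
-1 [0.33950374 0.00035247 0.00133318]
shift tool [ 0.0005486  -0.41136543 -0.49518986]
```

```bash
python3 -m handwheel '[[1,0,-0.026,-0.031,0,0,0],[1,0,-0.026,-0.031,0,0,0],[1,0,-0.026,-0.031,0,0,0],[1,0,-0.026,-0.031,0,0,0],[1,0,-0.026,-0.031,0,0,0],[1,0,-0.026,-0.031,0,0,0],[1,0,-0.026,-0.031,0,0,0],[1,0,-0.026,-0.031,0,0,0],[1,0,-0.026,-0.031,0,0,0],[1,0,-0.026,-0.031,0,0,0]]'
python3 -m handwheel '[[0.45,0,-0.026,-0.031,0,0,0],[0.45,0,-0.026,-0.031,0,0,0],[0.45,0,-0.026,-0.031,0,0,0],[0.45,0,-0.026,-0.031,0,0,0],[0.45,0,-0.026,-0.031,0,0,0],[0.45,0,0,0,0.085,0,0],[0.45,0,0,0,0.085,0,0],[0.45,0,0,0,0.085,0,0],[0.45,0,0,0,0.085,0,0],[0.45,0,0,0,0,0,0]]'
python3 - <<'E'
from h import *
s=observe(); print(s["position"],s["width"],s["clock"],s["joints"],s["force"]);print(np.round(R.from_rotvec(s["ee_rot"]).as_matrix(),3))
c=get_calibration("wrist"); p,d=get_image("wrist"); cv2.imwrite("pics/w1.png",p); print(np.round(c["pose"],3))
E
```

```text
clock: 1.1
position: [0.3928, -0.2732, 0.2266]
ee_rot: [2.085, 0.268, -2.085]
force: [0.7, -0.9, -0.1]
width: 1.002
clock: 2.1
position: [0.5091, -0.1097, 0.2264]
ee_rot: [-2.177, 0.093, 2.178]
force: [0.5, -0.1, 0.2]
width: 0.451
[ 0.50910522 -0.10965016  0.22640695] 0.45119711659758477 2.1 [ 0.28646542  0.28138367 -0.22249558  1.81014622  0.07044588  1.05840845
 -1.61847624] [ 0.45646979 -0.06654633  0.21837877]
[[-0.001 -0.085 -0.996]
 [-0.    -0.996  0.085]
 [-1.     0.     0.001]]
[[-0.085 -0.948 -0.307  0.592]
 [-0.996  0.081  0.026 -0.117]
 [ 0.     0.308 -0.951  0.384]
 [ 0.     0.     0.     1.   ]]
```

View pics/w1.png

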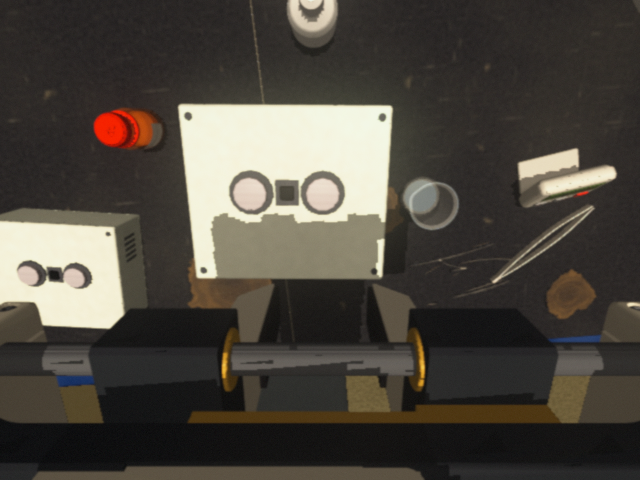

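```bash
python3 - <<'E'
from h import *
p=cv2.imread("pics/w1.png"); c=get_calibration("wrist"); s=observe()
g=cv2.medianBlur(cv2.cvtColor(p,cv2.COLOR_BGR2GRAY),3)
m=((g<140)*255).astype(np.uint8)[160:215,215:360]
cs,_=cv2.findContours(m,cv2.RETR_TREE,cv2.CHAIN_APPROX_NONE)
for k in cs:
    if cv2.contourArea(k)>300:
        (u,v),r=cv2.minEnclosingCircle(k); print("ring/key",u+215,v+160,r)
hs=cv2.HoughCircles(g[150:230,200:370],cv2.HOUGH_GRADIENT,1,40,param1=100,param2=15,minRadius=15,maxRadius=26)
print(hs[0]+[200,150,0])
P=[ray(c,q[:2]+[200,150],.080) for q in hs[0]]
print(P,ray(c,(287,192),.079))
P=sorted(P,key=lambda a:-a[1]); print(np.linalg.norm(P[0]-P[1]), np.degrees(np.arctan2(*(P[0]-P[1])[:2])))
# corners of lid
for q in [(180,106),(392,107),(196,277),(383,277)]:print(ray(c,q,.075))
M=R.from_rotvec(s["ee_rot"]).as_matrix()
K=np.array(c["camera_matrix"]);T=np.linalg.inv(c["pose"])
for y in(-.043,-.03,-.02,.02,.03,.043):
    q=s["position"]+M@[0,y,0]; q=T@np.r_[q,1]; q=K@q[:3]; print(y,q[:2]/q[2])
cv2.imwrite("pics/w1c.png",cv2.resize(p[260:420,200:460],None,fx=3,fy=3))
E
```

```text
ring/key 286.5 192.0 15.305328369140625
ring/key 321.9829406738281 192.58102416992188 21.74555015563965
ring/key 322.3026580810547 193.98766708374023 17.746915817260742
ring/key 251.06451797485352 192.06451797485352 22.113628387451172
ring/key 249.01394271850586 193.60358428955078 17.82276153564453
[[250.5        192.5         21.79999924]
 [322.5        192.5         21.39999962]]
[array([ 0.53945341, -0.05227617,  0.08      ]), array([ 0.53454335, -0.111719  ,  0.08      ])] [ 0.53720136 -0.08234349  0.079     ]
0.05964527782648323 4.721987863469706
[ 0.61112924 -0.00581303  0.075     ]
[ 0.59670332 -0.17166506  0.075     ]
[0.46599687 0.00899335 0.075     ]
[ 0.45202703 -0.15991056  0.075     ]
-0.043 [231.49139205 303.74265372]
-0.03 [258.97980044 303.73862061]
-0.02 [280.12389074 303.73551834]
0.02 [364.69295514 303.72311033]
0.03 [385.83339723 303.72000859]
0.043 [413.3148813 303.7159765]
```

View pics/w1c.png

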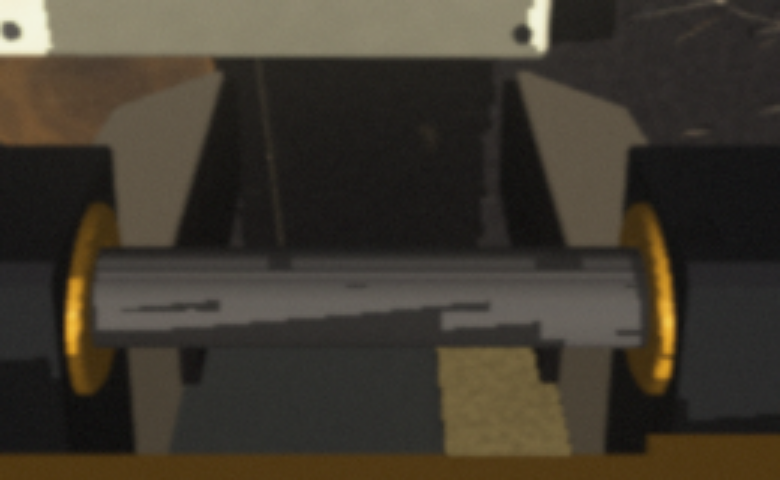

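```bash
python3 - <<'E'
from h import *
c=get_calibration("wrist"); s=observe(); M=R.from_rotvec(s["ee_rot"]).as_matrix()
K=np.array(c["camera_matrix"]);T=np.array(c["pose"])
def onplane(q,z0):  # intersect ray with tool plane z=z0
    d=M.T@T[:3,:3]@np.linalg.inv(K)@[*q,1]; o=M.T@(T[:3,3]-s["position"])
    return np.round((o+d*(z0-o[2])/d[2])*1000,1)
for z0 in(-.0095,.0095,-.0125):
  for n,q in dict(Rpad=(500,80),Rtip=(517,72),Rc1=(625,105),Rc2=(648,150),Ltip=(222,72),Lpad=(238,85),Lc1=(122,105),Lc2=(100,140)).items():
    print(z0,n,onplane((200+q[0]/3,260+q[1]/3),z0))
M2=M.T@(np.array([.537,-.082,.226])-s["position"]); print(M2)
E
```

```text
-0.0095 Rpad [-1.4 20.4 -9.5]
-0.0095 Rtip [ 1.5 23.4 -9.5]
-0.0095 Rc1 [-10.   37.8  -9.5]
-0.0095 Rc2 [-23.5  37.9  -9.5]
-0.0095 Ltip [  1.5 -22.7  -9.5]
-0.0095 Lpad [ -3.2 -19.7  -9.5]
-0.0095 Lc1 [ -9.9 -35.9  -9.5]
-0.0095 Lc2 [-20.6 -36.7  -9.5]
0.0095 Rpad [39.1 25.7  9.5]
0.0095 Rtip [42.7 29.5  9.5]
0.0095 Rc1 [28.3 47.5  9.5]
0.0095 Rc2 [11.3 47.7  9.5]
0.0095 Ltip [ 42.8 -28.6   9.5]
0.0095 Lpad [ 36.8 -24.8   9.5]
0.0095 Lc1 [ 28.3 -45.3   9.5]
0.0095 Lc2 [ 14.9 -46.3   9.5]
-0.0125 Rpad [ -7.8  19.6 -12.5]
-0.0125 Rtip [ -5.   22.5 -12.5]
-0.0125 Rc1 [-16.   36.2 -12.5]
-0.0125 Rc2 [-28.9  36.4 -12.5]
-0.0125 Ltip [ -5.  -21.8 -12.5]
-0.0125 Lpad [ -9.5 -18.9 -12.5]
-0.0125 Lc1 [-16.  -34.4 -12.5]
-0.0125 Lc2 [-26.2 -35.2 -12.5]
[ 0.00045211 -0.02984439 -0.02549123]
```

```bash
python3 -m handwheel '[[0.62,0,-0.01,-0.0085,0,0,0],[0.62,0,-0.01,-0.0085,0,0,0],[0.62,0,-0.01,-0.0085,0,0,0],[0.62,0.025,0,0,0,0,0],[0.62,0.03,0,0,0,0,0],[0.62,0.03,0,0,0,0,0],[0.62,0.025,0,0,0,0,0],[0.62,0.01,0,0,0,0,0],[0.62,0,0,0,0,0,0],[0.62,0,0,0,0,0,0]]'
python3 - <<'E'
from h import *
s=observe(); M=R.from_rotvec(s["ee_rot"]).as_matrix(); print(s["position"],s["force"],np.round(M,3))
print("err tool",M.T@(np.array([.537,-.082,.084])-s["position"]))
p,d=get_image("wrist"); cv2.imwrite("pics/w2.png",p)
E
```

```text
clock: 3.15
position: [0.5382, -0.0816, 0.1076]
ee_rot: [-2.18, 0.091, 2.177]
force: [-0.4, 0.0, 0.6]
width: 0.624
[ 0.53823193 -0.08159037  0.10755267] [-0.41052696  0.0282238   0.62561602] [[ 0.001 -0.084 -0.996]
 [ 0.    -0.996  0.084]
 [-1.    -0.    -0.001]]
err tool [0.02355124 0.00051564 0.00121931]
```

View pics/w2.png

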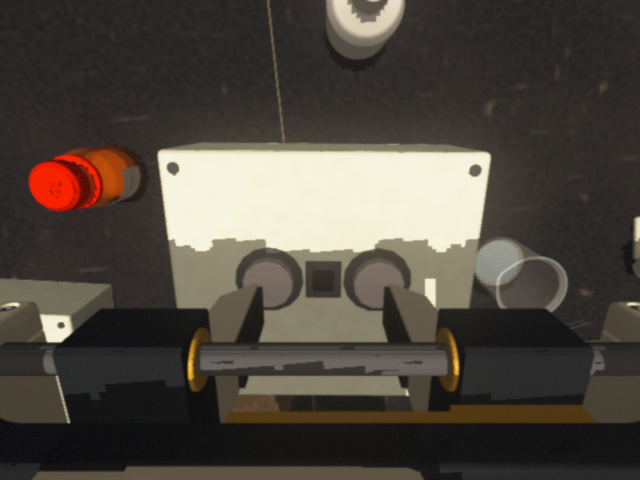

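The tips sit symmetrically over both buttons: tips at u≈262 and 385, buttons at u≈269 and 378, key at 323. I'll go down to just above the buttons and then press.

```bash
python3 -m handwheel '[[0.62,0.01,0,0.001,0,0,0],[0.62,0.009,0,0,0,0,0],[0.62,0,0,0,0,0,0],[0.62,0.003,0,0,0,0,0],[0.62,0.002,0,0,0,0,0],[0.62,0.002,0,0,0,0,0],[0.62,0,0,0,0,0,0]]'
```

```text
clock: 3.9
position: [0.5363, -0.082, 0.081]
ee_rot: [-2.179, 0.092, 2.178]
force: [-1.1, -1.1, 4.7]
width: 0.621
```

```bash
python3 -m handwheel '[[0.62,0.002,0,0,0,0,0],[0.62,0.002,0,0,0,0,0],[0.62,0.001,0,0,0,0,0],[0.62,0,0,0,0,0,0],[0.62,0,0,0,0,0,0]]'
```

```text
clock: 4.4
position: [0.5365, -0.0819, 0.078]
ee_rot: [-2.18, 0.093, 2.177]
force: [-9.8, 0.4, 28.4]
width: 0.619
```

```bash
for i in 1 2 3; do python3 -m handwheel '[[0.62,0,0,0,0,0,0],[0.62,0,0,0,0,0,0],[0.62,0,0,0,0,0,0],[0.62,0,0,0,0,0,0],[0.62,0,0,0,0,0,0],[0.62,0,0,0,0,0,0],[0.62,0,0,0,0,0,0],[0.62,0,0,0,0,0,0],[0.62,0,0,0,0,0,0],[0.62,0,0,0,0,0,0]]'; done
python3 - <<'E'
from h import *
for n in("scene","top"):
    p,d=get_image(n); cv2.imwrite(f"pics/{n}1.png",p)
a=cv2.imread("pics/scene1.png")[170:370,180:400]; b=cv2.imread("pics/top1.png")[230:350,240:410]
cv2.imwrite("pics/h1.png",np.hstack([cv2.resize(a,(440,400)),cv2.resize(b,(360,400))]))
E
```

```text
clock: 5.4
position: [0.5365, -0.082, 0.078]
ee_rot: [-2.18, 0.093, 2.177]
force: [-9.7, 0.2, 29.6]
width: 0.619
clock: 6.4
position: [0.5365, -0.082, 0.078]
ee_rot: [-2.18, 0.093, 2.177]
force: [-9.8, 1.9, 28.6]
width: 0.62
clock: 7.4
position: [0.5365, -0.082, 0.0781]
ee_rot: [-2.18, 0.093, 2.177]
force: [-10.0, 0.3, 29.7]
width: 0.621
```

View pics/h1.png

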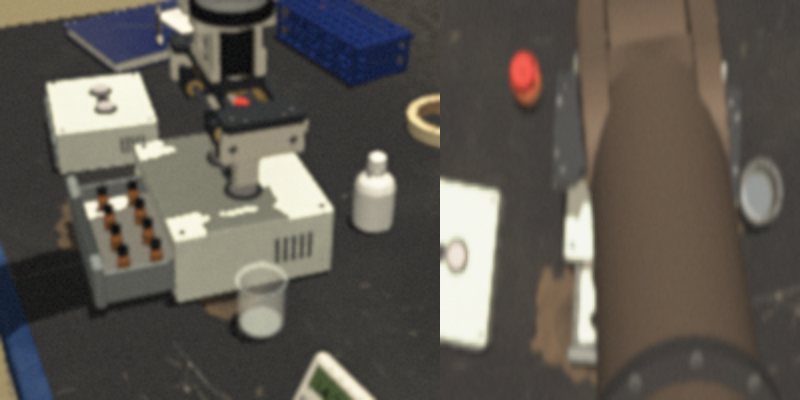

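The drawer is visibly out with vials showing, and the bystanders are unmoved. Before letting go, I'll check how far out it is.

```bash
python3 - <<'E'
from h import *
c=get_calibration("scene");K=np.array(c["camera_matrix"]);T=np.linalg.inv(c["pose"])
p=cv2.imread("pics/scene1.png"); ya=np.deg2rad(-4.8); ctr=np.array([.537,-.082])-.005*np.array([np.cos(ya),np.sin(ya)])
for tr,col in((.065,(0,255,0)),(.055,(0,0,255))):
    pts=[]
    for y,z in((.078,.0555),(-.078,.0555),(-.078,.0095),(.078,.0095)):
        x=-.081-tr; w=[ctr[0]+np.cos(ya)*x-np.sin(ya)*y,ctr[1]+np.sin(ya)*x+np.cos(ya)*y,z,1]
        q=K@(T@w)[:3]; pts.append(((q[:2]/q[2]-[190,240])*6).astype(int))
    if tr==.065: q6=pts
    else: q5=pts
a=cv2.resize(p[240:335,190:300],None,fx=6,fy=6)
cv2.polylines(a,[np.array(q6)],True,(0,255,0),1);cv2.polylines(a,[np.array(q5)],True,(0,0,255),1)
cv2.imwrite("pics/dr.png",a)
E
```

```text
(no output)
```

View pics/dr.png

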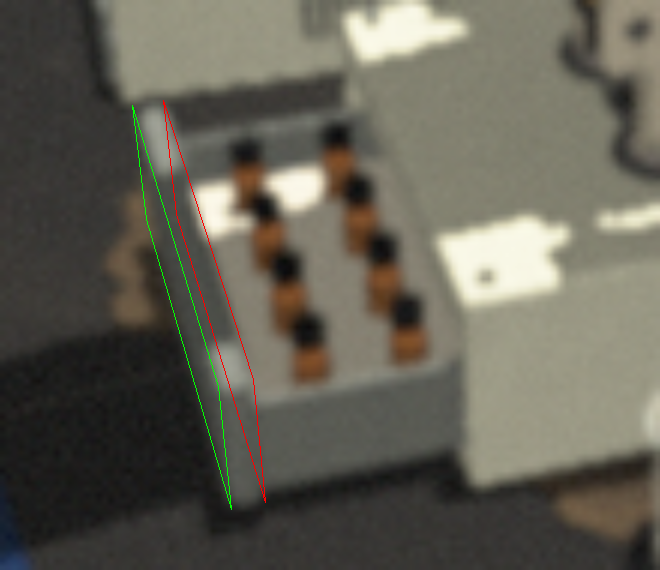

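The outer face lies on the 65 mm outline to within about 2 mm. I'll hold another second and check that it has stopped moving.

```bash
python3 -m handwheel '[[0.62,0,0,0,0,0,0],[0.62,0,0,0,0,0,0],[0.62,0,0,0,0,0,0],[0.62,0,0,0,0,0,0],[0.62,0,0,0,0,0,0],[0.62,0,0,0,0,0,0],[0.62,0,0,0,0,0,0],[0.62,0,0,0,0,0,0],[0.62,0,0,0,0,0,0],[0.62,0,0,0,0,0,0]]'
python3 - <<'E'
from h import *
p,_=get_image("scene"); a=cv2.imread("pics/scene1.png")
f=lambda i:np.float32(cv2.cvtColor(i,cv2.COLOR_BGR2GRAY)[255:330,200:260])
print(cv2.phaseCorrelate(f(a),f(p)),np.abs(f(a)-f(p)).mean())
E
```

```text
clock: 8.5
position: [0.5365, -0.0819, 0.078]
ee_rot: [-2.18, 0.093, 2.177]
force: [-9.8, 0.6, 28.8]
width: 0.618
((-0.06610645131418735, 0.420194779517459), 0.9850208068423801) 2.2637777
```

The drawer is at rest (0.07 px of shift along its travel), so I'll let go straight up.

```bash
python3 -m handwheel '[[0.62,-0.01,0,0,0,0,0],[0.62,-0.02,0,0,0,0,0],[0.62,-0.03,0,0,0,0,0],[0.62,-0.03,0,0,0,0,0],[0.62,-0.03,0,0,0,0,0],[0.62,-0.03,0,0,0,0,0],[0.62,0,0,0.03,0,0,0],[0.62,0,0,0.03,0,0,0],[0.62,0,0,0,0,0,0],[0.62,0,0,0,0,0,0]]'
python3 - <<'E'
from h import *
for n in("scene","wrist"):
    p,d=get_image(n); cv2.imwrite(f"pics/{n}2.png",p)
cv2.imwrite("pics/end.png",np.hstack([cv2.resize(cv2.imread(f"pics/{n}2.png"),(400,300)) for n in("scene","wrist")]))
a,b=[np.float32(cv2.cvtColor(cv2.imread(f"pics/scene{i}.png"),cv2.COLOR_BGR2GRAY)) for i in(0,2)]
for n,(x,y,w,h) in dict(beaker=(285,295,50,50),squeeze=(345,240,44,50),timer=(320,340,60,65),red=(285,214,28,24)).items():
    print(n,cv2.phaseCorrelate(a[y:y+h,x:x+w],b[y:y+h,x:x+w]))
E
```

```text
clock: 9.55
position: [0.4766, -0.077, 0.2261]
ee_rot: [-2.18, 0.092, 2.177]
force: [1.4, -0.2, -0.6]
width: 0.622
beaker ((0.03603673094371018, 0.004430472333702085), 0.9974672943115235)
squeeze ((0.4473986533220611, -0.1087193418526553), 0.9718740577697754)
timer ((0.04050578032842367, 0.008193572058850407), 0.9901048011249967)
red ((0.10498915236243356, -0.10734211215964429), 1.0000452233685388)
```

View pics/end.png

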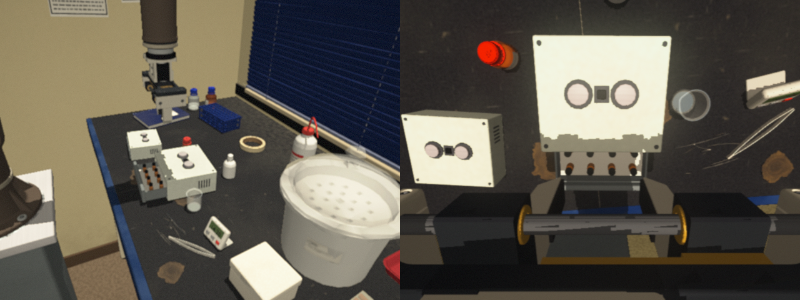

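The drawer is out, both buttons are up, nothing else has moved, and the arm is clear. I'm handing in.

```bash
python3 -c "
from cell import *
print(sign_off())"
```

```text
the job is handed in; nothing more can be done
None
```

I pressed both round buttons on the larger box down together, one with each fingertip. I held them for about 4 s until the drawer had slid out by itself, then lifted straight up and signed off at about 9.6 s; no verdict is reported.

- **Press:** the fingertips stopped at z = 0.078, which is the full 6 mm of button travel, with a steady force of about 29 N. That is well above the 9 N both springs need. A sideways force of about 10 N along x also built up at the stop; I did not correct it, and it did not grow.
- **Drawer:** before I let go, its front matched the 65 mm outline in the scene picture to within about 2 mm. A second look about a second later showed 0.07 px of shift along its travel. It also showed 0.4 px across it, which I put down to image noise. After release I checked only by eye, and it was still out.
- **Buttons and key:** the last wrist picture shows both buttons up again. It shows nothing wrong with the square key, but I did not measure the key's travel. The fingers stayed about 20 mm clear of it.
- **Bystanders:** the beaker, red bottle and timer shifted by about 0.15 px or less between the first and last scene pictures. The squeeze bottle showed 0.45 px, roughly 1 mm at most; nothing passed near it, so this is probably a change in shadow.
- **Robot at hand-in:** the tool was clear, about 0.15 m above the lid, with the measured force back near zero (1.4 N at most).

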